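# Stand a cast sample slab on end and prop it with a half brick

## Task

The oblong cast slab lying on the drying pallet has to finish curing on end: stand it upright on one of its short ends on the dark board, about midway along the pale batten, with a broad face close against the batten, and let go of it. Then lay the half brick flat on the board in front of it, lengthwise, one end close up against the middle of the slab's other broad face, so that the slab is held between batten and brick. Leave the white tile, the scraper, the tin and the mug where they are.

Things in the scene. Friction and masses are not known exactly. Their poses are not given: they have to be found in the camera images.
- slab: The part to stand up: an oblong grey concrete slab with chips in it, 150 x 62 x 20 mm, about 0.4 kg. Origin at its centre; x along its 150 mm length, y along its 62 mm width, z through its 20 mm thickness. It starts lying flat (z up) across the two battens of the drying pallet, its underside 30 mm above the bench. Both ends and both broad faces are alike.
- rack: Fixed drying pallet: an 8 mm plywood base 170 x 100 mm with two wooden battens on it, each 24 mm wide, 22 mm high and 90 mm long, running along its y, centred at x = +52 and -52 mm (80 mm free between them); batten tops 30 mm above the bench. Origin on the bench under its centre.
- board: Fixed dark wooden board on the bench, 200 mm (its x) by 140 mm (its y), 12 mm thick. A pale batten 25 mm wide, 35 mm high and 130 mm long is fixed on along its far (+x) edge, away from the robot: x = +75 (near face) to +100 mm, its top 47 mm above the bench. Origin on the bench under the board's centre; x points to the batten, z up; the board's top is at z = 12 mm.
- brick: The prop: a loose red half brick, 110 mm long (its x), 58 mm wide (its y), 45 mm high (its z), about 0.55 kg, lying flat on the bench. Origin at the centre of its underside.
- tile: Bystander, leave alone: a loose square white tile 100 x 100 x 12 mm lying flat. Origin at the centre of its underside.
- scraper: Bystander, leave alone: a flat spatula-like scraper lying across the bench beyond the brick. Origin under its middle.
- tin: Bystander, leave alone: a closed tin, 90 mm across, 120 mm high, standing at the far side. Origin at the centre of its underside.
- mug: Bystander, leave alone: a mug, 84 mm across, 95 mm high, standing at the left. Origin at the centre of its underside.
Not all that is in view belongs to the job. What is meant by the brick is not yellow, and is the smaller of those in its own colour.

How it is judged:
On the way:
1. the slab stands on a short end on the board against the batten, released (angle between the x axis of slab and the z axis of board, either way round below 0.08 rad and angle between the z axis of slab and the x axis of board, either way round below 0.18 rad and x of slab in the frame of board between 0.055 and 0.072 m and y of slab in the frame of board between -0.03 and 0.03 m and z of slab in the frame of board between 0.08 and 0.093 m and contact force between slab and the fingers below 0.1 N and linear speed of slab below 0.03 m/s), for 0.3 s.
At the end, for the whole second after the job is handed in: Slab on a short end on the board: upright within 4.5 deg, square to the batten within 10 deg, gap under 10 mm, within 30 mm of mid-batten. Brick flat on the board, lengthwise within 11 deg, end within 8 mm of the slab face and 25 mm of its middle. Both released, at rest; the rest unmoved (all of step 1 and angle between the x axis of brick and the x axis of board, either way round below 0.2 rad and angle between the z axis of brick and the z axis of board, either way round below 0.1 rad and (z of brick in the frame of slab between 0.058 and 0.074 m or z of brick in the frame of slab between -0.074 and -0.058 m) and y of brick in the frame of slab between -0.025 and 0.025 m and x of brick in the frame of board below 0.03 m and z of brick in the frame of board between 0.005 and 0.02 m and contact force between brick and the fingers below 0.1 N and linear speed of brick below 0.03 m/s); the robot touches nothing.
It fails at once if the tile, scraper, tin or mug is moved by more than 30 mm (distance of any of tile, scraper, tin, mug from where it was at the start of the episode above 0.03 m).
It also fails if it takes over 69 s, if anything falls off the work surface, if the arm or the gripper's body presses on something with over 40 N, if the wrist force passes 120 N, or if a joint passes its speed limit or range.

## Robot

A 6-joint arm with a two-finger parallel gripper is mounted at the origin on the work surface. World frame = base frame: x ahead of the robot, y to its left, z up, the work surface at z = 0. Lengths are in m, angles in rad, forces in N, time in s.
With the tool pointing down it reaches from about 0.35 to 0.975 m from the base axis. Payload 7.1 kg.
Tool frame: the origin (TCP) lies midway between the tips of the shut fingers; the grasp point (between the pads) lies 19 mm behind it; z points along the fingers, y is the line along which they close (so a half turn about z gives the same grasp; the last joint's range is limited). The gripper opens to 88 mm and grips with 3 to 60 N. Pads are 20 mm wide; open, the fingers measure 115 mm over their backs; the gripper's body (75 mm by 178 mm) begins 61 mm behind the grasp point.
Start: joints at [-1.311, 0.423, 1.63, -0, 1.089, -0.019], TCP at [0.172, -0.601, 0.223] pointing down, gripper open.
Joint ranges: [-3, 3], [-0.9, 2.11], [0.09, 2.58], [-1.31, 4.45], [0.11, 2.69], [-2.54, 2.54]. Speed limits (rad/s): [2.39, 2.39, 3.01, 3.14, 3.14, 3.14].

## Interface

Orientations are given as a unit quaternion [w, x, y, z].
In Python, from station import move_pose, movel, movej, command_gripper, wait, inverse_kinematics, read_camera, camera_info, MotionError, job_done, get_time, get_joint_pos, get_qvel, get_effort, get_tcp_pos, get_ee_rot, get_ft_force, get_ft_torque, get_grip_width, get_finger_force gives the robot as it stands. Calls block until the motion is done:
- move_pose(position, orientation): joint-space move of the TCP to a pose.
- movel(position, frame=None, v=0.15, until_force=None): straight line of the TCP; frame=None keeps the orientation; v is the mean speed in m/s. With until_force (N) it stops when the force on the tool has changed by that much, and returns True; else False.
- movej(angles): joint-space move.
- command_gripper(opening): opening from 0.0 (shut) to 1.0 (fully open); the grip force is fixed at half the most; returns when the fingers have stopped.
- wait(seconds).
- inverse_kinematics(position, orientation): joint angles nearest the present ones, or None.
- read_camera(name): name is "scene" or "top"; returns the picture (384x512x3 uint8, red, green, blue); there is no depth.
- camera_info(name): a dict with "intrinsics" (3x3 intrinsics, pixels), "dist" ([k1, k2, p1, p2, k3] as OpenCV has them; the pictures are not rectified), "T" (4x4, takes a point from camera to world coordinates). Camera axes: x right, y up, looking along -z (the intrinsics and any distortion apply to the point x, -y, -z); pixel columns grow to the right and rows downward; lengths in m; the calibration is good to about 2 mm. A picture is of the moment at which its call begins. camera_info takes no time and is no camera call.
A pose or a line that the arm cannot do raises MotionError and nothing moves.
- job_done(): hands the job in; it is judged then, once.
Readings, each from a call of its own:
- get_time(): time.
- get_joint_pos(): joint angles.
- get_qvel(): joint speeds.
- get_effort(): joint torques, N m.
- get_tcp_pos(): TCP position.
- get_ee_rot(): TCP orientation.
- get_ft_force(): force on the tool from outside, world axes, zero at the start.
- get_ft_torque(): the same for the moment, N m.
- get_grip_width(): opening from 0.0 (shut) to 1.0 (fully open).
- get_finger_force(): force on a finger pad.
Only numpy, scipy, OpenCV 4.12 (cv2) and the standard library are available. Lean on these libraries where they do the work, as an engineer would, in place of code of your own. Each camera call takes 0.05 s, during which the arm holds its last target. There are 200 camera calls.

## Working session

There is one attempt and no reset: what is moved stays moved. The work goes in short steps, each a Python script; the robot and the scene stay as the last script left them, time stands still between calls to the robot, and variables do not carry over. Pictures are saved under pics/ and viewed, at most 10 in all, crops included, and the job is handed in when it is done.

```bash
ls; mkdir -p pics
python3 - <<'E'
from station import *
import cv2, numpy as np
np.set_printoptions(precision=4,suppress=True)
for n in("scene","top"):
    im=read_camera(n); cv2.imwrite(f"pics/{n}0.png",im[:,:,::-1]); print(n,camera_info(n))
print(get_time(),get_tcp_pos(),get_ee_rot())
E
```

```text
pics
scene {'intrinsics': array([[393.8164,   0.    , 260.1022],
       [  0.    , 393.8164, 186.7641],
       [  0.    ,   0.    ,   1.    ]]), 'dist': array([-0.0732,  0.    ,  0.    ,  0.    ,  0.    ]), 'T': array([[ 0.0732, -0.6205,  0.7808,  1.391 ],
       [ 0.9973,  0.0493, -0.0543,  0.0615],
       [-0.0048,  0.7827,  0.6224,  0.7529],
       [ 0.    ,  0.    ,  0.    ,  1.    ]])}
top {'intrinsics': array([[481.4926,   0.    , 254.8706],
       [  0.    , 481.4926, 199.1351],
       [  0.    ,   0.    ,   1.    ]]), 'dist': array([-0.1251,  0.    ,  0.    ,  0.    ,  0.    ]), 'T': array([[ 0.0282,  0.9955, -0.0906,  0.3872],
       [-0.9996,  0.0285,  0.0015,  0.1214],
       [ 0.0041,  0.0905,  0.9959,  1.5588],
       [ 0.    ,  0.    ,  0.    ,  1.    ]])}
0.1 [ 0.1719 -0.6004  0.222 ] [-0.0007  0.9903  0.139  -0.0001]
```

View pics/scene0.png

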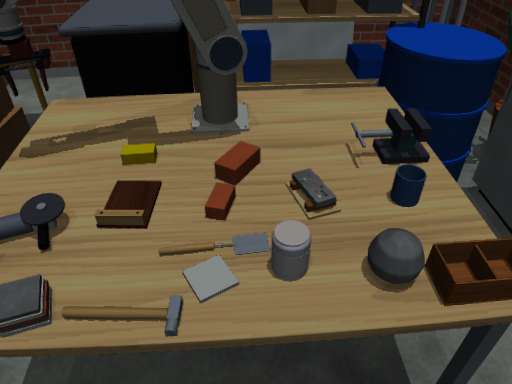

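View pics/top0.png

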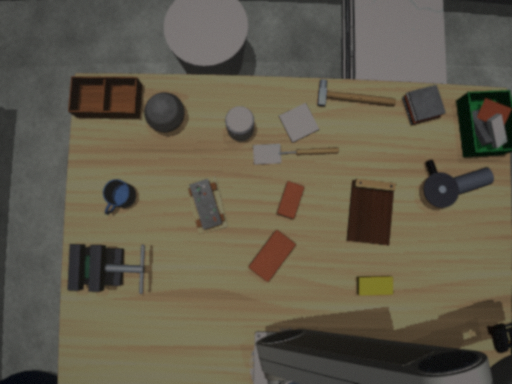

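The scene view is taken from beyond the bench, looking back at the robot. The objects I need, in pixels:

| Object | Top | Scene |
|---|---|---|
| Slab on pallet | (207,205) | (313,188) |
| Board | (371,212) | (130,203) |
| Batten | (375,185) | (120,217) |

There are three brick candidates:
- **Yellow block:** top (375,286), scene (139,153). Ruled out by its colour.
- **Large red block:** top (272,256), scene (238,162).
- **Small red block:** top (290,200), scene (221,200). This one fits, as the smaller of the two reds.

I'll confirm it in an enlarged crop and measure both.

```bash
cat > h.py <<'E'
from station import *
import cv2, numpy as np
np.set_printoptions(precision=4,suppress=True)
def ray(n,p):
    c=camera_info(n); u=cv2.undistortPoints(np.array(p,float).reshape(-1,1,2),c["intrinsics"],c["dist"])[:,0]
    T=c["T"]; d=np.c_[u[:,0],-u[:,1],-np.ones(len(u))]@T[:3,:3].T
    return T[:3,3],d
def onz(n,p,z):
    o,d=ray(n,p); z=np.broadcast_to(z,len(d)); return o+d*((z-o[2])/d[:,2])[:,None]
def tri(pa,pb):  # top pixel, scene pixel -> points, gap
    o1,d1=ray("top",pa); o2,d2=ray("scene",pb); out=[]
    for a,b in zip(d1,d2):
        s,t=np.linalg.lstsq(np.c_[a,-b],o2-o1,rcond=None)[0]
        out.append(np.r_[(o1+s*a+o2+t*b)/2,np.linalg.norm(o1+s*a-o2-t*b)])
    return np.array(out)
def project(n,P):
    c=camera_info(n);T=c["T"];q=(np.atleast_2d(P)-T[:3,3])@T[:3,:3]*[1,-1,-1]
    return cv2.projectPoints(q,np.zeros(3),np.zeros(3),c["intrinsics"],c["dist"])[0][:,0]
E
python3 - <<'E'
from h import *
t=cv2.imread("pics/top0.png"); s=cv2.imread("pics/scene0.png")
a=cv2.resize(t[168:290,182:402],None,fx=3.6,fy=3.6,interpolation=cv2.INTER_CUBIC)
cv2.imwrite("pics/ctop.png",cv2.convertScaleAbs(a,alpha=1.4))
b=cv2.resize(s[140:240,85:350],None,fx=3,fy=3,interpolation=cv2.INTER_CUBIC)
cv2.imwrite("pics/cscene.png",b)
for n,im in(("top",t),("scene",s)):
    h=cv2.cvtColor(im,cv2.COLOR_BGR2HSV)
    m=((h[...,0]<9)|(h[...,0]>174))&(h[...,1]>130)&(h[...,2]>60)
    cs,_=cv2.findContours(m.astype(np.uint8),cv2.RETR_EXTERNAL,cv2.CHAIN_APPROX_NONE)
    for c in cs:
        if cv2.contourArea(c)>150: 
            r=cv2.minAreaRect(c); print(n,cv2.contourArea(c),r); print(cv2.boxPoints(r).tolist())
            if n=="top": print(onz(n,cv2.boxPoints(r),.045))
E
```

```text
top 891.5 ((271.7200012207031, 255.54000854492188), (22.599998474121094, 45.19999694824219), 36.869895935058594)
[[249.12001037597656, 266.8399963378906], [276.239990234375, 230.6800079345703], [294.32000732421875, 244.24002075195312], [267.20001220703125, 280.4000244140625]]
[[ 0.3121  0.1312  0.045 ]
 [ 0.4274  0.0493  0.045 ]
 [ 0.3865 -0.0085  0.045 ]
 [ 0.2715  0.0735  0.045 ]]
top 437.5 ((290.45001220703125, 199.65000915527344), (15.811386108398438, 32.57145690917969), 18.434947967529297)
[[277.8000183105469, 212.60000610351562], [288.1000061035156, 181.70001220703125], [303.1000061035156, 186.70001220703125], [292.8000183105469, 217.60000610351562]]
[[ 0.4845  0.0458  0.045 ]
 [ 0.5835  0.0154  0.045 ]
 [ 0.5689 -0.0325  0.045 ]
 [ 0.47   -0.0019  0.045 ]]
top 338.0 ((493.7054748535156, 112.95206451416016), (28.675081253051758, 20.716283798217773), 20.556047439575195)
[[476.6438293457031, 117.61644744873047], [483.9178161621094, 98.21918487548828], [510.7671203613281, 108.28768157958984], [503.4931335449219, 127.68494415283203]]
[[ 0.8177 -0.6094  0.045 ]
 [ 0.8861 -0.638   0.045 ]
 [ 0.8568 -0.7338  0.045 ]
 [ 0.7882 -0.704   0.045 ]]
scene 427.0 ((219.8505096435547, 195.71133422851562), (18.580835342407227, 30.2573184967041), 23.962491989135742)
[[205.21649169921875, 205.76287841796875], [217.50515747070312, 178.1134033203125], [234.48452758789062, 185.6597900390625], [222.19586181640625, 213.30926513671875]]
scene 549.5 ((236.4751739501953, 155.97239685058594), (18.73101234436035, 41.327152252197266), 48.012786865234375)
[[214.85086059570312, 162.8342742919922], [245.569091796875, 135.18788146972656], [258.0994873046875, 149.1105194091797], [227.38125610351562, 176.7569122314453]]
```

View pics/ctop.png

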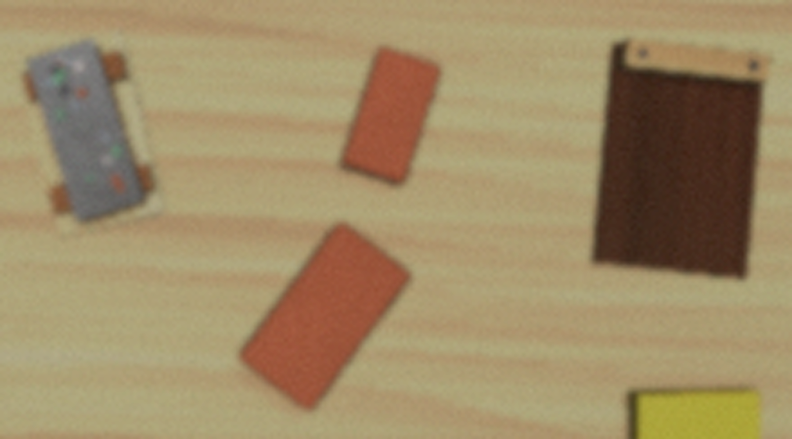

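View pics/cscene.png

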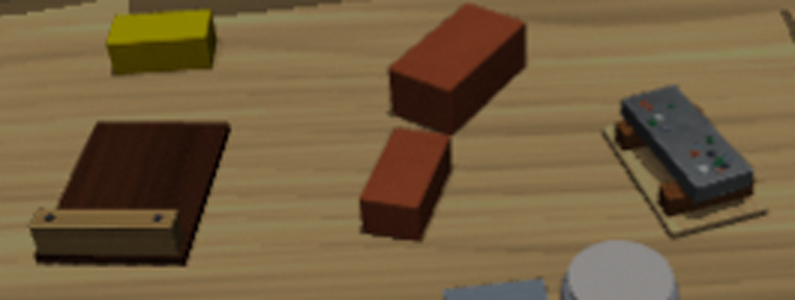

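The crops confirm it. The small red brick, top (290,200) and scene (221,200), measures about 105x51 mm by mask. The other red one is about 141x71 mm, so the small one is the half brick. Next I'll triangulate corners for the heights and fit the top-view outlines for the poses.

```bash
cat > meas.py <<'E'
from h import *
def ct(p): return (np.array(p)+.5)/3.6-.5+[182,168]
def cs(p): return (np.array(p)+.5)/3-.5+[85,140]
pr={"slab":([(27,62),(95,40),(145,203),(82,221)],[(752,174),(697,192),(620,98),(678,87)]),
"brick":([(379,45),(441,68),(403,185),(342,163)],[(419,193),(361,186),(400,128),(451,134)][:0] or [(421,195),(362,186),(395,128),(452,135)]),
"board":([(594,262),(746,277)],[(230,124),(97,122)]),
"batten":([(628,42),(770,54)],[(176,224),(32,226)])}
for k,(a,b) in pr.items(): print(k,"\n",tri(ct(a),cs(b)))
t=cv2.imread("pics/top0.png"); h=cv2.cvtColor(t,cv2.COLOR_BGR2HSV)
def rect(name,m,box,z):
    x0,y0,x1,y1=box; M=np.zeros(m.shape,np.uint8); M[y0:y1,x0:x1]=m[y0:y1,x0:x1]
    M=cv2.morphologyEx(M,cv2.MORPH_CLOSE,np.ones((5,5)));c=max(cv2.findContours(M,0,1)[0],key=cv2.contourArea)
    w=onz("top",c.reshape(-1,2),z)[:,:2]; r=cv2.minAreaRect((w*1000).astype(np.float32)); print(name,r)
    return r
rect("slab",(h[...,1]<70),(183,172,228,235),.05)
rect("brick",((h[...,0]<9)|(h[...,0]>174))&(h[...,1]>130),(265,170,315,225),.045)
rect("board",(h[...,2]<80),(340,182,402,252),.012)
rect("batten",(h[...,2]>105),(354,178,398,190),.047)
# edge-on HSV samples
for y in range(174,196): print(y,h[y,374],end=" ")
E
python3 meas.py
```

```text
slab 
 [[0.5649 0.3299 0.0419 0.0012]
 [0.5864 0.272  0.0421 0.0044]
 [0.4435 0.2213 0.0472 0.0018]
 [0.4268 0.2796 0.0453 0.0092]]
brick 
 [[ 0.5868  0.0213  0.0563  0.0024]
 [ 0.5683 -0.0329  0.0547  0.0037]
 [ 0.4658 -0.0042  0.0402  0.0012]
 [ 0.4836  0.0507  0.0419  0.0029]]
board 
 [[ 0.4029 -0.1796  0.0077  0.0026]
 [ 0.3926 -0.3184  0.011   0.001 ]]
batten 
 [[ 0.5972 -0.1991  0.0459  0.0048]
 [ 0.5905 -0.3285  0.0459  0.0027]]
slab ((517.4407958984375, 265.2412109375), (190.56069946289062, 99.23426055908203), 23.390607833862305)
brick ((526.7216186523438, 6.731273651123047), (49.92245864868164, 103.56382751464844), 72.97408294677734)
board ((494.7030029296875, -255.44683837890625), (140.3568572998047, 195.41270446777344), 85.37642669677734)
batten ((585.8751220703125, -265.0406799316406), (35.482505798339844, 139.8339080810547), 1.810602068901062)
174 [ 19  93 123] 175 [ 19  95 123] 176 [ 21  85 126] 177 [ 24  78 124] 178 [ 25  76 124] 179 [ 25  80 118] 180 [ 22  93 115] 181 [ 18 105 119] 182 [ 17 115 120] 183 [ 17 114 121] 184 [ 17 117 122] 185 [ 18 112 121] 186 [ 19 112 118] 187 [ 20 109 103] 188 [ 19 112  75] 189 [ 14 113  52] 190 [ 11 142  45] 191 [  8 138  48] 192 [ 10 160  51] 193 [ 10 144  55] 194 [ 11 167  52] 195 [ 10 157  52]
```

Triangulated heights agree with the text: slab top about 0.045, brick top about 0.048, board about 0.010, batten top about 0.046. 

The plan is to grip the slab across its width between the pallet battens and swing the tool from down to horizontal (+x). I then touch the batten, lower the slab, and let go backwards. I'll check reachability and refine the poses first.

```bash
cat > plan.py <<'E'
from h import *
from scipy.spatial.transform import Rotation as R
def quat(y,z):
    y=np.array(y,float);z=np.array(z,float); y/=np.linalg.norm(y);z/=np.linalg.norm(z)
    return np.roll(R.from_matrix(np.c_[np.cross(y,z),y,z]).as_quat(),1)
def u(a): a=np.radians(a); return np.array([np.cos(a),np.sin(a),0])
D=np.array([0,0,-1.])
E
python3 - <<'E'
from plan import *
ct=lambda p:(np.array(p)+.5)/3.6-.5+[182,168]
w=onz("top",ct([(27,62),(95,40),(145,203),(82,221)]),.05); a=w[:2].mean(0);b=w[2:].mean(0);d=a-b
print("slab",w.mean(0),np.degrees(np.arctan2(d[1],d[0])),np.linalg.norm(d),np.linalg.norm(w[0]-w[1]))
w=onz("top",ct([(379,45),(441,68),(403,185),(342,163)]),.045); a=w[:2].mean(0);b=w[2:].mean(0);d=a-b
print("brick",w.mean(0),np.degrees(np.arctan2(d[1],d[0])),np.linalg.norm(d),np.linalg.norm(w[0]-w[1]))
w=onz("top",ct([(594,262),(746,277),(628,42),(770,54),(763,80),(625,66)]),[.012]*2+[.047]*4); print("board",w)
for i,j in((0,1),(2,3),(5,4)): d=w[i]-w[j]; print(np.degrees(np.arctan2(-d[0],d[1])))
sc=np.array([.507,.274,0]);sa=19.8; bc=np.array([.495,-.256,0]);ba=-4.2
for sg in(1,-1):
    print(sg,"grasp",inverse_kinematics(sc+.02*u(sa)+[0,0,.021],quat(sg*u(sa+90),D)))
    print(inverse_kinematics(sc+[0,0,.25],quat(sg*u(sa+90),D)))
    for x in(.02,.062):
      for g in(.1,.12,.2):
        print(x,g,inverse_kinematics(bc+u(ba)*(x+.019)+[0,0,g],quat(sg*u(ba+90),u(ba))))
E
```

```text
slab [0.5045 0.273  0.05  ] 20.125630187344797 0.14888769387634446 0.06275381978981454
brick [0.5267 0.0071 0.045 ] -16.38849599599588 0.10891207469831912 0.05822598659885657
board [[ 0.403  -0.1801  0.012 ]
 [ 0.3927 -0.3186  0.012 ]
 [ 0.5974 -0.2013  0.047 ]
 [ 0.5907 -0.3295  0.047 ]
 [ 0.5672 -0.3231  0.047 ]
 [ 0.5759 -0.1988  0.047 ]]
-4.240451375045251
-3.009631731302702
-4.018693560635703
1 grasp [ 0.4705  0.6672  1.7876 -0.      0.6868 -1.4459]
[ 0.4748  0.3212  1.7155 -0.      1.1049 -1.4416]
0.02 0.1 [-0.8459  1.1229  2.2389  2.3568  1.7278  1.4159]
0.02 0.12 [-0.8459  1.0733  2.2607  2.3597  1.7082  1.4356]
0.02 0.2 [-0.8459  0.8576  2.3302  2.3684  1.6039  1.5385]
0.062 0.1 [-0.7639  1.0958  2.1817  2.4464  1.6754  1.4839]
0.062 0.12 [-0.7639  1.0478  2.2023  2.4481  1.6543  1.5015]
0.062 0.2 [-0.7639  0.8427  2.2671  2.4507  1.5463  1.5911]
-1 grasp [ 0.4705  0.6672  1.7876 -0.      0.6868  1.6957]
[ 0.4748  0.3212  1.7155 -0.      1.1049  1.7   ]
0.02 0.1 [-0.8459  1.1229  2.2389  2.3568  1.7278 -1.7257]
0.02 0.12 [-0.8459  1.0733  2.2607  2.3597  1.7082 -1.706 ]
0.02 0.2 [-0.8459  0.8576  2.3302  2.3684  1.6039 -1.6031]
0.062 0.1 [-0.7639  1.0958  2.1817  2.4464  1.6754 -1.6577]
0.062 0.12 [-0.7639  1.0478  2.2023  2.4481  1.6543 -1.64  ]
0.062 0.2 [-0.7639  0.8427  2.2671  2.4507  1.5463 -1.5505]
```

```bash
cat > cfg.py <<'E'
from plan import *
sc=np.array([.505,.2735,0]);sa=20.; bc=np.array([.4955,-.2565,0]);ba=-4.
off=.018; qs=quat(u(sa+90),D); qh=quat(u(ba+90),u(ba)); g=sc+off*u(sa)
Z=lambda z:np.array([0,0,z])
E
python3 - <<'E'
from cfg import *
command_gripper(1.0)
move_pose(g+Z(.16),qs)
print(movel(g+Z(.022),v=.12,until_force=8),get_tcp_pos(),get_ft_force())
command_gripper(0.0); print(get_grip_width()*88,get_finger_force())
movel(g+Z(.33),v=.2); print(get_grip_width()*88,get_finger_force(),get_ft_force(),get_time(),get_joint_pos())
for x in(-.02,.0,.02,.04):
  for z in(.22,.3,.35): print(x,z,inverse_kinematics(bc+u(ba)*(x+.019)+Z(z),qh))
cv2.imwrite("pics/g.png",cv2.resize(read_camera("scene")[30:250,180:460,::-1],None,fx=2.5,fy=2.5))
E
```

```text
False [0.5225 0.2799 0.0227] [-0.3919  0.2912 -0.3682]
61.7188274497143 29.984653294086456
62.01204447290172 29.976129233837128 [-0.5886  0.2243 -4.388 ] 7.15 [ 0.4718  0.272   1.5968 -0.      1.2751 -1.4481]
-0.02 0.22 [-0.9417  0.8156  2.3954  2.2685  1.6154  1.5177]
-0.02 0.3 [-0.9417  0.5548  2.4233  2.2631  1.4659  1.6965]
-0.02 0.35 [-0.9417  0.3886  2.419   2.2419  1.3583  1.8304]
0.0 0.22 [-0.8927  0.8066  2.3683  2.3184  1.5934  1.5464]
0.0 0.3 [-0.8927  0.5556  2.3951  2.3096  1.4414  1.7115]
0.0 0.35 [-0.8927  0.3969  2.391   2.2869  1.333   1.8351]
0.02 0.22 [-0.8479  0.799   2.3398  2.3635  1.5689  1.5727]
0.02 0.3 [-0.8479  0.5577  2.3656  2.3515  1.4159  1.7253]
0.02 0.35 [-0.8479  0.4061  2.3616  2.3278  1.3076  1.8395]
0.04 0.22 [-0.8068  0.793   2.3101  2.4042  1.5423  1.5967]
0.04 0.3 [-0.8068  0.561   2.3348  2.3894  1.3896  1.7378]
0.04 0.35 [-0.8068  0.4161  2.331   2.3647  1.2822  1.8436]
```

View pics/g.png

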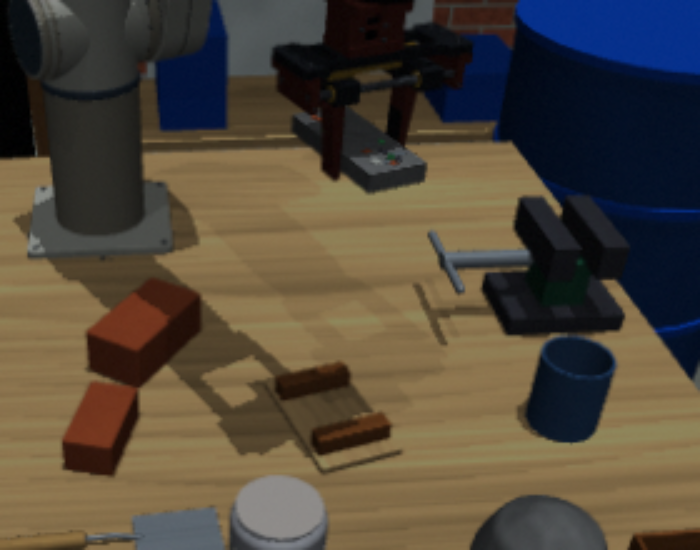

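The slab is held level at crop (360,150), at the full 62 mm grip, and the pallet is left undisturbed. Next comes the swing to horizontal, high above the board.

Run:
```python
from cfg import *
move_pose(bc+u(ba)*(.02+.019)+Z(.33),qh)
print(get_grip_width()*88,get_finger_force(),get_time(),get_tcp_pos(),get_ft_force())
movel(bc+u(ba)*(.02+.019)+Z(.19),v=.15)
cv2.imwrite("pics/f.png",cv2.resize(read_camera("scene")[60:260,20:280,::-1],None,fx=3,fy=3))
```

```text
62.10103236695343 29.977058172225952 9.925 [ 0.5347 -0.2589  0.3301] [-0.0114  0.6855 -5.0013]
```

View pics/f.png

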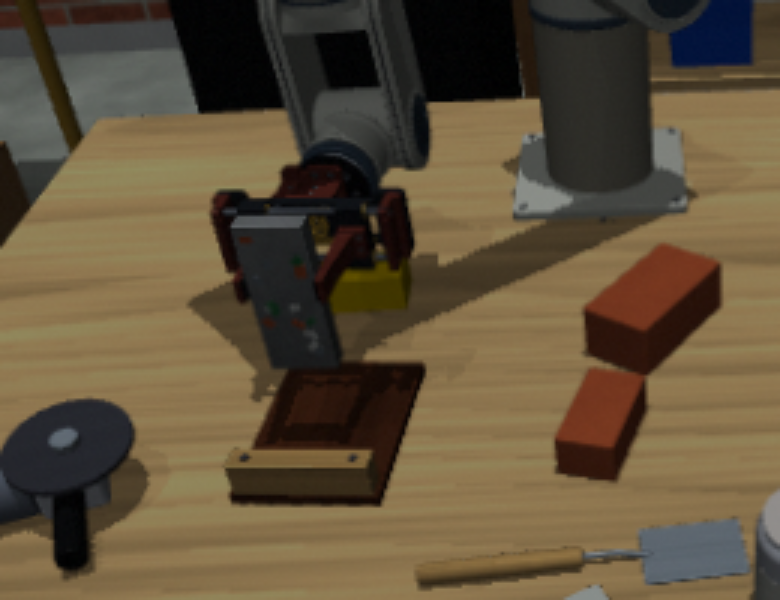

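The slab hangs upright at crop (285,290), clear of the batten at (300,470). The yellow block at (370,285) sits behind and below the wrist, so I'll measure its height and place before descending.

Run:
```python
from cfg import *
for n in("top","scene"):
    im=cv2.imread(f"pics/{n}0.png");h=cv2.cvtColor(im,cv2.COLOR_BGR2HSV)
    m=(abs(h[...,0].astype(int)-28)<5)&(h[...,1]>180)&(h[...,2]>(90 if n=="top" else 70))
    cs=cv2.findContours(m.astype(np.uint8),0,1)[0];c=max(cs,key=cv2.contourArea);print(n,cv2.boundingRect(c),cv2.boxPoints(cv2.minAreaRect(c)).tolist())
    if n=="top":
        for z in(.03,.045,.06): print(z,onz(n,cv2.boxPoints(cv2.minAreaRect(c)),z)[:,:2].tolist())
# top face, scene crop corners (108,20?) from cscene: back-left (113,15), back-right (213,10)
ct=lambda p:(np.array(p)+.5)/3.6-.5+[182,168]; cs_=lambda p:(np.array(p)+.5)/3-.5+[85,140]
# top-face far(+x) edge corners: top crop (636,392)->+y ; (762,389)->-y ; scene lower edge of the top face right (213,38), left (109,45)
print(tri(ct([(636,392),(762,389)]),cs_([(213,38),(109,45)])))
```

```text
Traceback (most recent call last):
ValueError: max() iterable argument is empty
```

Run:
```python
from cfg import *
ct=lambda p:(np.array(p)+.5)/3.6-.5+[182,168]; cs_=lambda p:(np.array(p)+.5)/3-.5+[85,140]
print(tri(ct([(636,392),(762,389)]),cs_([(213,38),(109,45)])))
print(onz("top",[(358,277),(393,276),(393,295),(358,296)],.045))
```

```text
[[ 0.2896 -0.2094  0.0418  0.0077]
 [ 0.2941 -0.3221  0.0422  0.0069]]
[[ 0.2886 -0.2117  0.045 ]
 [ 0.2937 -0.3238  0.045 ]
 [ 0.234  -0.3247  0.045 ]
 [ 0.2292 -0.2128  0.045 ]]
```

Run:
```python
from cfg import *
print(movel(bc+u(ba)*(.04+.019)+Z(.118),v=.1,until_force=8),get_tcp_pos(),get_ft_force(),get_effort(),get_time())
cv2.imwrite("pics/d.png",cv2.resize(read_camera("scene")[110:240,50:250,::-1],None,fx=4,fy=4))
```

```text
False [ 0.5542 -0.2606  0.1184] [ 0.3341 -0.2646 -4.8614] [  0.1081 -52.0279   7.0602  -0.525    5.1978  -0.0172] 11.9583
```

View pics/d.png

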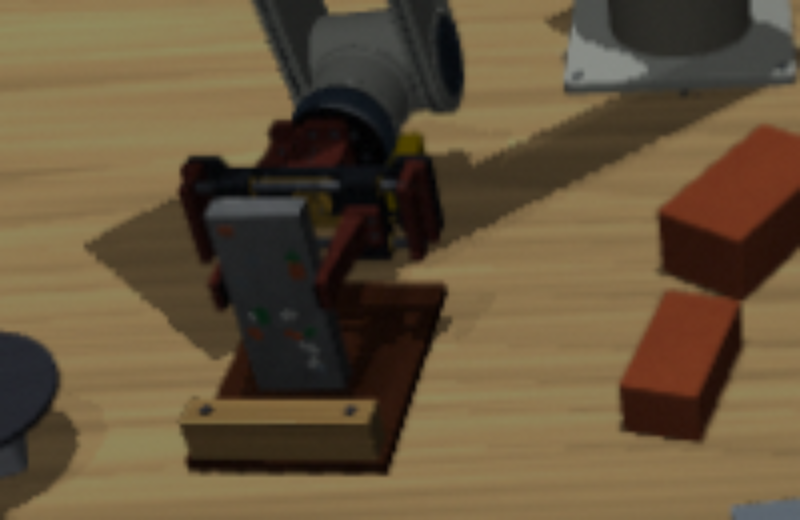

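The slab is upright just above the board at crop (300,385), near mid-batten, and the yellow block is clear. Next I touch the batten, lower, release and retreat.

Run:
```python
from cfg import *
t=movel(bc+u(ba)*(.08+.019)+Z(.118),v=.03,until_force=3)
p=np.array(get_tcp_pos()); print(t,p,(p-bc)@u(ba)-.019,get_ft_force())
p=p-.002*u(ba); movel(p,v=.03)
t=movel([p[0],p[1],.09],v=.02,until_force=4); p=np.array(get_tcp_pos()); print(t,p,get_ft_force())
command_gripper(1.0); print(get_grip_width(),get_finger_force(),get_ft_force())
movel(p-.10*u(ba),v=.08); movel(p-.10*u(ba)+Z(.2),v=.2); print(get_time(),get_joint_pos())
for n in("scene","top"): cv2.imwrite(f"pics/r_{n}.png",read_camera(n)[:,:,::-1])
a=cv2.resize(cv2.imread("pics/r_scene.png")[120:240,70:200],None,fx=3,fy=3);b=cv2.resize(cv2.imread("pics/r_top.png")[160:260,335:410],None,fx=3.6,fy=3.6)
cv2.imwrite("pics/r.png",np.hstack([a,b]))
```

```text
True [ 0.583  -0.2622  0.117 ] 0.06870770609317066 [-0.2439 -0.204  -4.7944]
True [ 0.581  -0.262   0.1015] [-2.2663  1.3345  5.8622]
0.9997501214588573 0.0 [-1.2931  0.5042  0.0513]
17.1667 [-0.9758  0.5442  2.4422  2.2284  1.4687  1.6957]
```

View pics/r.png

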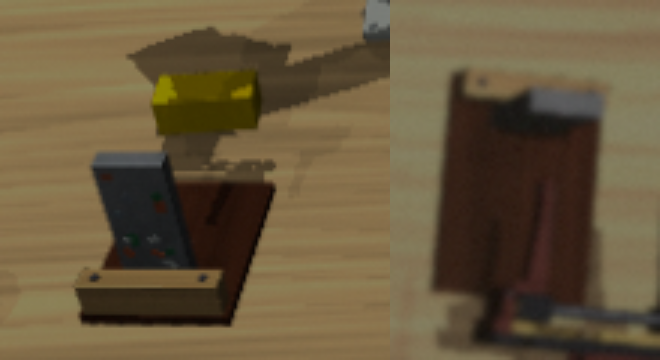

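The slab stands free at crop (135,210), close to the batten. I'll measure it from the picture, top face at z≈0.162.

Run:
```python
from cfg import *
t=cv2.imread("pics/r_top.png"); h=cv2.cvtColor(t,cv2.COLOR_BGR2HSV)
m=np.zeros(h.shape[:2],np.uint8); box=(slice(178,198),slice(366,400)); m[box]=((h[...,1]<80)&(h[...,2]>60))[box]
c=max(cv2.findContours(m,0,1)[0],key=cv2.contourArea); print(cv2.contourArea(c),cv2.boundingRect(c))
w=onz("top",c.reshape(-1,2),.162)[:,:2]; r=cv2.minAreaRect((w*1000).astype(np.float32)); print(r)
d=np.array(r[0])/1000-bc[:2]; print("board frame",d@u(ba)[:2],d@u(ba+90)[:2])
ct=lambda p:(np.array(p)+.5)/3.6-.5+[335,160]; cs=lambda p:(np.array(p)+.5)/3-.5+[70,120]
q=tri(ct([(528-390,90),(605-390,94),(605-390,118),(530-390,114)]),cs([(174,165),(96,167),(93,153),(168,152)])); print(q,q.mean(0))
```

```text
168.5 (373, 184, 27, 14)
((556.3400268554688, -268.845458984375), (84.80357360839844, 31.72345542907715), 71.55485534667969)
board frame 0.06155299929336066 -0.00807140033083428
[[ 0.567  -0.2245  0.1575  0.0078]
 [ 0.5657 -0.29    0.1584  0.0053]
 [ 0.5465 -0.2934  0.159   0.0017]
 [ 0.5479 -0.2298  0.1573  0.0009]] [ 0.5568 -0.2594  0.1581  0.0039]
```

The slab stands upright and within about 10 mm of mid-batten. Now for the brick: I'll retrace the safe swing, pick it up, lower it with a 12 mm gap, nudge to a light contact and set it down.

Run:
```python
from cfg import *
b=np.array([.5267,.007,0]);a=-16.4; gb=b-.012*u(a)
movej([ 0.4718,0.272,1.5968,0,1.2751,-1.4481])
c=[quat(s*u(a+90),D) for s in(1,-1)]; k=[inverse_kinematics(gb+Z(.15),q) for q in c]
i=int(np.argmin([abs(x[5]) for x in k])); s=(1,-1)[i]
move_pose(gb+Z(.16),c[i])
print(movel(gb+Z(.012),v=.12,until_force=8),get_tcp_pos())
command_gripper(0.0); print(get_grip_width()*88,get_finger_force())
movel(gb+Z(.24),v=.2)
S=np.array([.581,-.262,0])-.0173*u(ba); T=S-(.065+.012+.012)*u(ba)
move_pose(T+Z(.24),quat(s*u(ba+90),D))
print(movel(T+Z(.10),v=.12,until_force=10),get_time(),get_ft_force(),get_grip_width()*88,inverse_kinematics(T+Z(.025),quat(s*u(ba+90),D)))
for n in("scene","top"): cv2.imwrite(f"pics/b_{n}.png",read_camera(n)[:,:,::-1])
A=cv2.resize(cv2.imread("pics/b_scene.png")[100:240,60:200],None,fx=3,fy=3);B=cv2.resize(cv2.imread("pics/b_top.png")[160:265,330:415],None,fx=4,fy=4)
cv2.imwrite("pics/b.png",np.hstack([A,B]))
```

```text
False [0.5157 0.0104 0.0126]
57.83772197572401 29.99008744955063
False 26.7333 [ 0.0671 -0.5514 -3.9048] 58.00685563393583 [-0.5141  0.6071  1.9171 -0.      0.6174 -2.0151]
```

View pics/b.png

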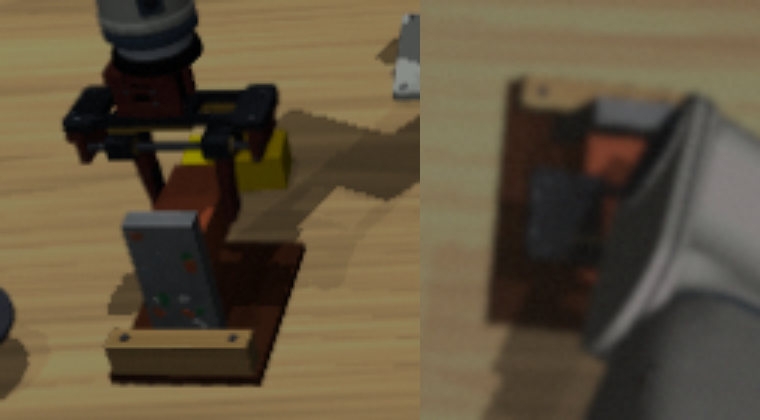

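The brick is held behind the slab, in line with it. The brick end is at right-crop (615,135) and the slab is at (635,110), with a small gap. I'll lower it and close up.

Run:
```python
from cfg import *
U=u(ba); p0=np.array(get_tcp_pos())
print(movel([p0[0],p0[1],.0265],v=.05,until_force=5),get_tcp_pos(),get_ft_force())
p=np.array(get_tcp_pos()); wait(.2)
t=movel(p+.018*U,v=.015,until_force=2); q=np.array(get_tcp_pos()); print(t,(q-p)@U,get_ft_force())
print(movel([q[0],q[1],.019],v=.015,until_force=3),get_tcp_pos())
command_gripper(1.0); q=np.array(get_tcp_pos())
movel(q+Z(.2),v=.15); movej([0,.27,1.6,0,1.27,-1.4]); print(get_time())
for n in("scene","top"): cv2.imwrite(f"pics/e_{n}.png",read_camera(n)[:,:,::-1])
A=cv2.resize(cv2.imread("pics/e_scene.png")[110:240,60:200],None,fx=3,fy=3);B=cv2.resize(cv2.imread("pics/e_top.png")[162:260,335:410],None,fx=4,fy=4)
cv2.imwrite("pics/e.png",np.hstack([A,B[:390]]))
```

```text
False [ 0.4757 -0.2549  0.0268] [-0.0282 -0.3769 -4.7158]
True 0.005028208755477199 [ 0.172  -0.5242 -4.3861]
True [ 0.4799 -0.2545  0.0242]
32.7917
```

View pics/e.png

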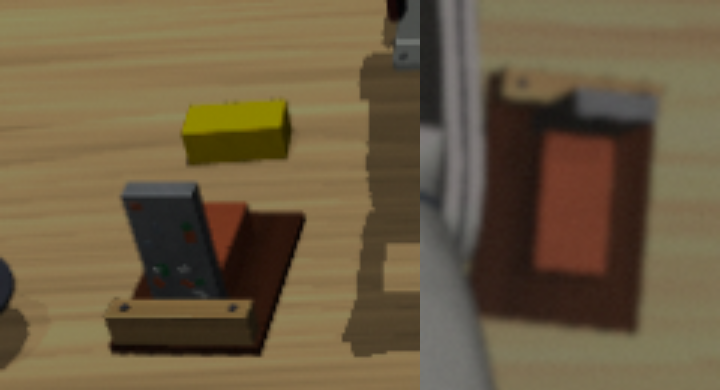

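The brick lies flat and lengthwise behind the slab, at right-crop (575,200). I'll measure the gap between them numerically.

Run:
```python
from cfg import *
t=cv2.imread("pics/e_top.png"); h=cv2.cvtColor(t,cv2.COLOR_BGR2HSV)
m=np.zeros(h.shape[:2],np.uint8); B=(slice(185,240),slice(350,395)); m[B]=(((h[...,0]<10)|(h[...,0]>174))&(h[...,1]>110)&(h[...,2]>82))[B]
c=max(cv2.findContours(m,0,1)[0],key=cv2.contourArea)
w=onz("top",c.reshape(-1,2),.057); r=cv2.minAreaRect((w[:,:2]*1000).astype(np.float32)); print("brick",r)
d=np.array(r[0])/1000-bc[:2]; print("brick board frame",d@u(ba)[:2],d@u(ba+90)[:2])
g=cv2.cvtColor(t,cv2.COLOR_BGR2GRAY).astype(int)
col=list(range(380,386)); print("rows178-202 grey",g[178:203,380:386].mean(1).round()); print("red-blue",(t[178:203,380:386,2].astype(int)-t[178:203,380:386,0]).mean(1).round())
G=lambda row,z:(onz("top",[(382.5,row)],z)[0]-bc)@u(ba)
for row in range(180,200): print(row,"z.162 %.4f z.057 %.4f z.047 %.4f"%(G(row,.162),G(row,.057),G(row,.047)))
```

```text
brick ((491.97314453125, -255.25735473632812), (54.89449691772461, 104.49664306640625), 85.55237579345703)
brick board frame -0.0036049467777958307 0.0009935972413595497
rows178-202 grey [118. 118. 113. 106. 100.  98.  93.  90.  89.  88.  87.  86.  75.  55.
  35.  26.  24.  28.  38.  49.  54.  56.  56.  56.  56.]
red-blue [37. 37. 38. 43. 49. 47. 31. 10.  0. -1. -2. -1. -0.  1.  3.  5.  7. 16.
 33. 45. 50. 53. 54. 54. 54.]
180 z.162 0.0861 z.057 0.1026 z.047 0.1042
181 z.162 0.0831 z.057 0.0995 z.047 0.1010
182 z.162 0.0801 z.057 0.0963 z.047 0.0978
183 z.162 0.0772 z.057 0.0931 z.047 0.0946
184 z.162 0.0742 z.057 0.0899 z.047 0.0914
185 z.162 0.0712 z.057 0.0867 z.047 0.0882
186 z.162 0.0683 z.057 0.0835 z.047 0.0850
187 z.162 0.0653 z.057 0.0803 z.047 0.0817
188 z.162 0.0623 z.057 0.0771 z.047 0.0785
189 z.162 0.0594 z.057 0.0739 z.047 0.0753
190 z.162 0.0564 z.057 0.0708 z.047 0.0721
191 z.162 0.0535 z.057 0.0676 z.047 0.0689
192 z.162 0.0505 z.057 0.0644 z.047 0.0657
193 z.162 0.0476 z.057 0.0612 z.047 0.0625
194 z.162 0.0446 z.057 0.0581 z.047 0.0593
195 z.162 0.0416 z.057 0.0549 z.047 0.0561
196 z.162 0.0387 z.057 0.0517 z.047 0.0529
197 z.162 0.0357 z.057 0.0485 z.047 0.0497
198 z.162 0.0328 z.057 0.0454 z.047 0.0466
199 z.162 0.0298 z.057 0.0422 z.047 0.0434
```

Measured in the board frame:
- **Slab:** centre at x≈0.063, y≈0.001.
- **Brick:** end about 1–2 mm from the slab face, y≈0.001, yaw within 1°.

Both are well within tolerance, so I'm handing it in.

```bash
python3 -c "
from station import *
print(job_done(),get_time())"
```

```text
the job is handed in; nothing more can be done
the job is handed in; nothing more can be done
```

The slab is standing on end against the batten, with the brick laid flat 1–2 mm from its other face; both are released and the job is handed in (about 33 s on the robot's clock, no verdict returned).

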